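Move the roll journal from the spent foil core to the fresh roll

TASK

Change the foil roll: take the wooden drift from its rest, put its nose into the open end of the spent cardboard core in the grey knock-out stand, and push the tight journal right out of the core into the steel channel (never pull it by its stub). Lay the drift back in the two forks of its rest as it was, then take the journal by its stub and slide it fully home into the open core of the fresh gold roll, flange against the core's end, and let go. Do not let the journal fall on the bench, and leave the other things on the bench where they stand.

Things in the scene. Friction and masses are not known exactly. Their poses are not given: they have to be found in the camera images.
- old_core_entry (a point): Open end of the spent core, where the drift goes in: bore centre at that end face, 115 mm above the bench. x points level into the bore, the way the journal is driven out; z up. The core is a cardboard tube, 51 mm outside, bore 29 mm, 90 mm long, under two steel straps (tops 29 mm above the axis). The bore is clear for 37 mm, then comes the journal's nose.
- old_core_exit (a point): Other end of the spent core, bore centre, 90 mm along x from old_core_entry, same axes; the journal comes out here into an open-topped steel channel, 84 mm long, 52 mm wide, floor 14.5 mm and wall tops 4 mm below the axis, which carries it level. A 3 mm lip 78 mm from here stops its flange when its nose is 15 mm out of the core; the stub then overhangs the end in free air.
- stand: Grey knock-out stand that holds the spent core and channel, fixed to the bench: base 190 x 70 mm, 144 mm high over the straps, 64 mm wide there (82 mm over the bolt tabs). Origin on the bench; x is the driving direction. From the origin along x: base -110 to 80 mm, core -100 to -10 mm, channel -10 to 74 mm.
- journal_stub (a point): The journal: aluminium, about 150 g, 109 mm long. Point on its axis, mid stub (19 mm diameter, 46 mm long): grip here. x runs from nose to stub. Along x: stub end +23 mm; red flange (48 mm wide, 27 high) -34 to -26; barrel 28 mm diameter -81 to -34; nose tapers to 20 mm at -89. It starts tight in the spent core (10 to 16 N to push over 35 mm, then loose), stub out over the channel.
- journal_flange (a point): Centre of the inner face of the journal's red oblong flange (the face towards the barrel), on its axis; same axes as journal_stub, 34 mm from it towards the nose.
- journal_nose (a point): Centre of the flat end of the journal's tapered nose, on its axis; same axes as journal_stub, 89 mm from it.
- drift_grip (a point): The drift: a round beech push rod with brass nose, 200 mm long, about 90 g, lying level in its rest. Point on its axis, where the handle is gripped from above. x points to the nose. The handle (28 mm diameter) runs from 50 mm behind this point to 30 mm ahead, then the shaft (19 mm diameter) to 150 mm ahead.
- drift_nose (a point): Centre of the drift's flat nose, on its axis, 150 mm ahead of drift_grip; same axes.
- rest_mid (a point): Drift rest: dark board 200 x 64 x 12 mm fixed to the bench with two brass V forks (90 degrees, 12 mm thick, open 45 mm at the top, up to 65 mm high). This point is where drift_grip lies when the drift is home, 55 mm above the bench; x is the direction of the nose, z up. The forks stand 38 mm behind it and 105 mm ahead of it.
- roll_mouth (a point): Open end of the fresh gold foil roll: centre of its white core's bore at the end face, 56 mm above the bench. x points level out of the mouth, so the journal goes in along -x, nose first. Bore 30.6 mm, 90 mm long, clear through; core 41 mm outside. Home: journal_flange here (about 1 mm lower, as the barrel lies on the bore's floor), journal's x along this x.
- cradle: Wooden cradle, 110 x 86 mm, fixed to the bench, with the fresh foil roll strapped in it (72 mm diameter, 90 mm long, top 92 mm above the bench). Origin on the bench under the roll's middle; x as roll_mouth, 45 mm from it.
- book: Bystander: blue cloth book, 85 x 120 x 22 mm, lying flat; origin under its centre.
- paste_jar: Bystander: glass jar with green cap, 68 mm diameter, 85 mm high; origin under its centre.
- glue_brush: Bystander: flat glue brush, 190 mm long along x, 42 mm wide, 20 mm high, lying; origin under its middle.
- weight: Bystander: dark iron weight with knob, 68 mm diameter, 72 mm high; origin under its centre.
- brush_pot: Bystander: white pot of brushes, 72 mm diameter, 205 mm high to the brush tips; origin under its centre.
- spare_roll: Bystander: red foil roll standing on end, 58 mm diameter, 60 mm high; origin under its centre, its x up.
Things that resemble listed ones, but are neither listed nor needed, are in the scene too. There is more than one size of the stand; the one meant has the size given above. There is more than one size of the part that bears journal_stub; the job needs the larger.

How it is judged:
On the way, in this order (a step that is already met when the one before it is completed fails the run):
1. the drift's nose is inside the spent core and bears on the journal (x of drift_nose in the frame of old_core_entry above 0.02 m and y of drift_nose in the frame of old_core_entry between -0.012 and 0.012 m and z of drift_nose in the frame of old_core_entry between -0.012 and 0.012 m and contact force between drift and journal above 1 N), for 0.05 s.
2. the drift has driven the journal right out of the spent core into the channel (x of journal_nose in the frame of old_core_exit above 0.002 m and x of drift_nose in the frame of old_core_exit above -0.015 m and y of drift_nose in the frame of old_core_entry between -0.012 and 0.012 m and z of drift_nose in the frame of old_core_entry between -0.012 and 0.012 m and height (world z) of journal_nose above 0.1 m), for 0.05 s.
3. the drift lies home in both forks of its rest, let go (distance between drift_grip and rest_mid below 0.025 m and contact force between the fingers and drift below 0.1 N and linear speed of drift below 0.05 m/s), for 0.1 s.
At the end, for the whole second after the job is handed in: The journal is in the fresh roll nose first, its flange's inner face within 4 mm of the core's end and within 5 mm of the bore's axis; the drift lies in both forks, nose the right way, within 25 mm and 0.1 rad of its home; both are released and at rest (x of journal_flange in the frame of roll_mouth between -0.004 and 0.004 m and y of journal_flange in the frame of roll_mouth between -0.005 and 0.005 m and z of journal_flange in the frame of roll_mouth between -0.005 and 0.005 m and x of journal_nose in the frame of roll_mouth below -0.045 m and linear speed of each of journal, drift below 0.02 m/s and distance between drift_grip and rest_mid below 0.025 m and x of drift_nose in the frame of rest_mid above 0.1 m and angle between the x axis of drift_grip and the x axis of rest_mid, either way round below 0.1 rad); the robot touches nothing.
It fails at once if the gripper takes hold of the journal while its barrel is still in the spent core (contact force between the fingers and journal above 1 N and x of journal_nose in the frame of old_core_exit below -0.003 m and distance between journal_nose and old_core_entry below 0.1 m and z of journal_nose in the frame of old_core_exit between -0.013 and 0.013 m).
It fails at once if the journal falls on the bench (height (world z) of journal_flange below 0.03 m).
It fails at once if one of the other things on the bench (book, jar, brush, weight, pot, red roll) is moved more than 20 mm (distance of any of book, paste_jar, glue_brush, weight, brush_pot, spare_roll from where it was at the start of the episode above 0.02 m).
It fails at once if the paste jar, the iron weight, the pot of brushes or the red roll is tipped over (angle between any of paste_jar, weight, brush_pot's own z axis and vertical above 0.4 rad or angle between spare_roll's own x axis and vertical above 0.4 rad).
It also fails if it takes over 67 s, if anything falls off the work surface, if the arm or the gripper's body presses on something with over 40 N, if the wrist force passes 120 N, or if a joint passes its speed limit or range.

ROBOT

A 6-joint arm with a two-finger parallel gripper is mounted at the origin on the work surface. World frame = base frame: x ahead of the robot, y to its left, z up, the work surface at z = 0. Lengths are in m, angles in rad, forces in N, time in s.
With the tool pointing down it reaches from about 0.35 to 0.85 m from the base axis. Payload 8.1 kg.
Tool frame: the origin (TCP) lies midway between the tips of the shut fingers; the grasp point (between the pads) lies 19 mm behind it (robot.grip_point_offset is the distance from the TCP to the grasp point, in m); z points along the fingers, y is the line along which they close (so a half turn about z gives the same grasp; the last joint's range is limited). The gripper opens to 93 mm and grips with 3 to 60 N. Pads are 15 mm wide; open, the fingers measure 128 mm over their backs; the gripper's body (75 mm by 188 mm) begins 65 mm behind the grasp point.
Start: joints at [-1.275, 0.13, 1.488, -0, 1.523, -0.085], TCP at [0.223, -0.557, 0.219] pointing down, gripper open.
Joint ranges: [-2.96, 2.96], [-0.89, 2.26], [0.02, 2.5], [-1.34, 4.48], [0, 2.73], [-2.66, 2.66]. Speed limits (rad/s): [2.39, 2.39, 2.79, 3.14, 3.14, 3.14].

INTERFACE

Orientations are given as a rotation vector (axis times angle).
In Python, from plant import robot, read_camera, job gives the robot as it stands.
- The arm moves only by the shell command python3 -m inch 'ROWS' [FORCE]. ROWS is JSON, one flat list of numbers, 5 for each row, row after row: the shift along the world's x, y, z in mm, then the turn about the world's z in degrees, then the opening in per cent of the stroke, from 0 (shut) to 100 (fully open). In form: [dx, dy, dz, yaw, hand, dx, dy, dz, yaw, hand, ...]. A call has 1 to 10 rows; each row is the pose to reach, as a shift and turn from the pose commanded when the call began; what a row does not reach only later rows make up. A row lasts 1/12 s, in which the tool goes at most 41.7 mm and 7.16 degrees, less where a joint would pass 70% of its speed; a pose out of reach is approached as far as the arm can. A call with a gripper value outside its range is refused whole. The fingers move at their own pace and stop on an object; FORCE is the grip in N (left out, the last holds). Time passes only in rows, so rows that repeat a pose let the fingers close. It gives the time, the measured TCP pose, the force, the opening and the grip force at its end, in the units of the state.
- robot.read_state(): the state, without advancing time (a new reading comes with each control period).
- read_camera(name): name is "scene" or "top" or "wrist"; returns a dict with "image" (384x512x3 uint8, blue, green, red), "K" (3x3 intrinsics, pixels), "extrinsics" (4x4, takes a point from world to camera coordinates); the wrist camera has in their place "mount" (4x4, takes a point from camera to tool coordinates, whose origin is the TCP and whose axes are the flange's). Camera axes: x right, y down, z forward; pixel columns grow to the right and rows downward; lengths in m; the calibration is good to about 2 mm. The wrist camera is an equidistant fisheye: a pixel r from the principal point sees the ray r / f radians off the axis. A picture is of the moment at which its call begins: read the wrist's pose just before it. There is no depth.
- job.close_job(): hands the job in; it is judged then, once.
The state is a dict: "t": time; "q": joint angles; "dq": joint speeds; "joint_torque": joint torques, N m; "tool_pos": TCP position; "orientation": TCP orientation; "force": force on the tool from outside, world axes, zero at the start; "wrist_torque": the same for the moment, N m; "opening": finger opening in m; "gripper_force": force on a finger pad.
Only numpy, scipy, OpenCV 4.12 (cv2) and the standard library are available. Lean on these libraries where they do the work, as an engineer would, in place of code of your own. Each camera call takes 0.05 s, during which the arm holds its last target. There are 200 camera calls.

## Working session

There is one attempt and no reset: what is moved stays moved. The work goes in short steps, Python scripts to look and compute and a shell command to move; the robot and the scene stay as the last step left them, time stands still between calls to the robot, and variables do not carry over. Pictures are saved under pics/ and viewed, at most 10 in all, crops included, and the job is handed in when it is done.

```bash
mkdir -p pics; ls
python3 - <<'E'
from plant import robot, read_camera
import cv2,pickle
s=robot.read_state();print(s['t'],s['tool_pos'],s['orientation'],s['opening'])
d={}
for n in("scene","top","wrist"):
    c=read_camera(n);d[n]=c;cv2.imwrite(f"pics/{n}0.png",c["image"])
    print(n,{k:v for k,v in c.items() if k!='image'})
pickle.dump(d,open('cam0.pkl','wb'))
for n in ("scene","top"): cv2.imwrite(f"pics/{n}0b.png",cv2.resize(d[n]["image"],(800,600),interpolation=cv2.INTER_CUBIC))
E
```

```text
pics
0.0 [ 0.22283348 -0.55645941  0.21758468] [-3.08298339e+00 -5.94172606e-01  3.14672912e-04] 0.09319139815560329
scene {'K': array([[450.38482002,   0.        , 260.85022481],
       [  0.        , 450.38482002, 199.99543301],
       [  0.        ,   0.        ,   1.        ]]), 'extrinsics': array([[ 0.72433159,  0.68937473,  0.01030695, -0.39621618],
       [ 0.47554993, -0.48872836, -0.73143479, -0.17133783],
       [-0.49919536,  0.53470279, -0.68183349,  1.61799147],
       [ 0.        ,  0.        ,  0.        ,  1.        ]])}
top {'K': array([[496.51877188,   0.        , 257.04367422],
       [  0.        , 496.51877188, 190.32921072],
       [  0.        ,   0.        ,   1.        ]]), 'extrinsics': array([[ 3.01208474e-03, -9.99734009e-01, -2.28656525e-02,
         4.81905018e-02],
       [-9.96378719e-01, -1.05743016e-03, -8.50195831e-02,
         5.39883463e-01],
       [ 8.49727898e-02,  2.30389357e-02, -9.96116877e-01,
         1.32768960e+00],
       [ 0.00000000e+00,  0.00000000e+00,  0.00000000e+00,
         1.00000000e+00]])}
wrist {'K': array([[297.31863964,   0.        , 254.50534113],
       [  0.        , 297.31863964, 188.86621443],
       [  0.        ,   0.        ,   1.        ]]), 'mount': array([[-6.62286720e-04, -9.60073341e-01, -2.79747639e-01,
         7.71207429e-02],
       [ 9.99999320e-01, -3.67349272e-04, -1.10672615e-03,
        -8.06750940e-04],
       [ 9.59773178e-04, -2.79748182e-01,  9.60072931e-01,
        -1.65377348e-01],
       [ 0.00000000e+00,  0.00000000e+00,  0.00000000e+00,
         1.00000000e+00]])}
```

View pics/top0b.png

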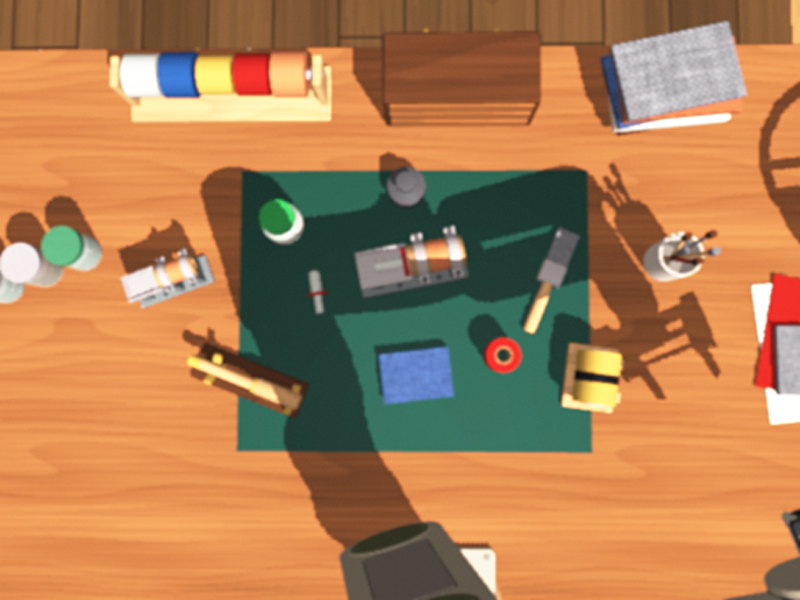

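View pics/scene0b.png

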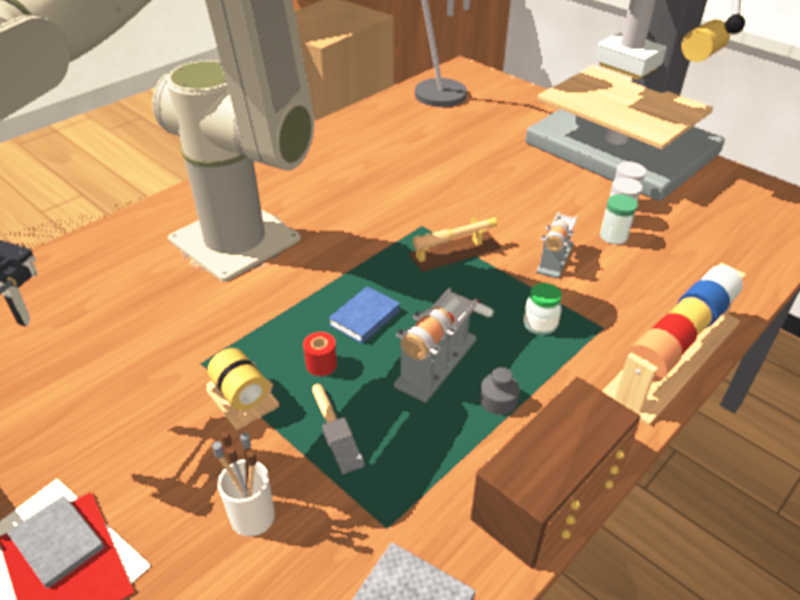

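Top view (800 px): large stand at (412,265), small look-alike stand at (165,275). Large journal has its flange at (405,263); a small loose journal is at (317,292). The rest with the drift is at (247,378), its nose to the left at (192,360). The cradle with the gold roll is at (595,377). In the scene view its white mouth faces +x, away from the robot. The coloured rolls at the top are not candidates. By size I choose the large stand, its journal and the gold roll, and will check them in one close crop.

```bash
cat > h.py <<'E'
import numpy as np,cv2,pickle
from scipy.spatial.transform import Rotation as R
def proj(c,P):
    P=np.atleast_2d(P)@c['extrinsics'][:3,:3].T+c['extrinsics'][:3,3]
    p=P@c['K'].T;return p[:,:2]/p[:,2:]
def back(c,px,z):
    px=np.atleast_2d(px);r=np.c_[px,np.ones(len(px))]@np.linalg.inv(c['K']).T
    E=c['extrinsics'];r=r@E[:3,:3];o=-E[:3,:3].T@E[:3,3]
    return o+r*((z-o[2])/r[:,2])[:,None]
def crop(img,u,v,w,h,s):
    """crop centred u,v of size w,h scaled s with ticks each 10 px"""
    x,y=int(u-w/2),int(v-h/2)
    M=np.array([[s,0,-s*x],[0,s,-s*y]],float)
    o=cv2.warpAffine(img,M,(int(w*s),int(h*s)),flags=cv2.INTER_CUBIC)
    for a in range((x//10+1)*10,x+w,10):
        cv2.line(o,(int((a-x)*s),0),(int((a-x)*s),6 if a%50 else 14),(255,255,255),1)
        if a%20==0: cv2.putText(o,str(a),(int((a-x)*s)-10,22),0,.35,(255,255,255),1)
    for a in range((y//10+1)*10,y+h,10):
        cv2.line(o,(0,int((a-y)*s)),(6,int((a-y)*s)),(255,255,255),1)
        if a%20==0: cv2.putText(o,str(a),(8,int((a-y)*s)+4),0,.35,(255,255,255),1)
    return o
def wcam(pos,rotvec,c):
    T=np.eye(4);T[:3,:3]=R.from_rotvec(rotvec).as_matrix();T[:3,3]=pos
    return T@c['mount']   # camera->world
def wproj(Tw,K,P):
    p=(np.atleast_2d(P)-Tw[:3,3])@Tw[:3,:3]
    return cv2.fisheye.projectPoints(p[:,None],np.zeros(3),np.zeros(3),K,np.zeros(4))[0][:,0]
def wback(Tw,K,px,z):
    d=(np.atleast_2d(px)-K[:2,2])/K[0,0];t=np.linalg.norm(d,axis=1)[:,None]
    r=np.c_[np.sin(t)*d/np.maximum(t,1e-9),np.cos(t)]@Tw[:3,:3].T;o=Tw[:3,3]
    return o+r*((np.asarray(z)-o[2])/r[:,2])[:,None]
E
python3 - <<'E'
from h import *
d=pickle.load(open('cam0.pkl','rb'));t=d['top']['image'];s=d['scene']['image']
o=np.vstack([np.hstack([crop(t,264,167,80,60,5),crop(t,158,242,80,60,5)]),np.hstack([crop(t,380,240,80,60,5),crop(s,288,215,100,75,4)])])
cv2.imwrite('pics/m1.png',o)
E
```

```text
(no output)
```

View pics/m1.png

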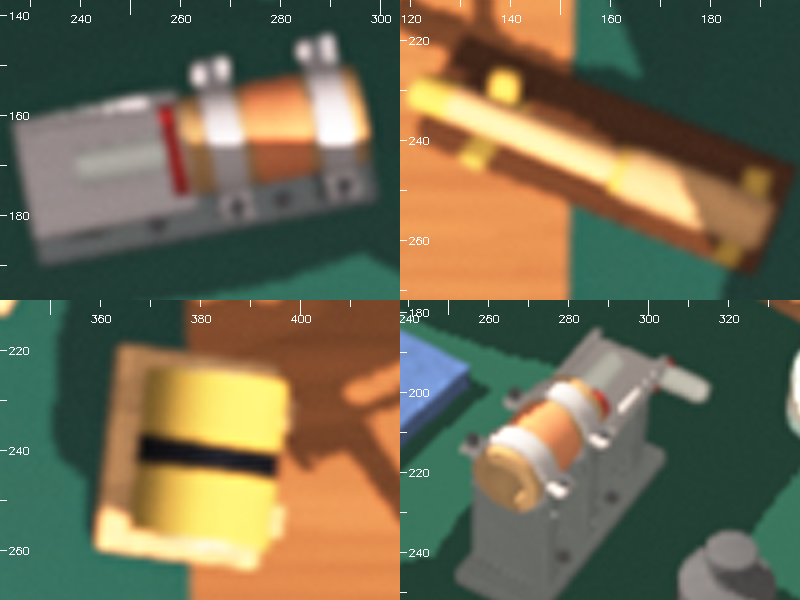

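The crop confirms the large stand. Its core entry is near top-image px (296,161) and the flange at (258,166), with the stub in the channel at (248,168). The drift runs from its nose (124,231) to its handle end (193,257), with the collar at (163,247). The cradle with the roll is at (380,243).

Run:
```python
from h import *
c=pickle.load(open('cam0.pkl','rb'))['top']
for n,p,z in [('nose',(124,231),.055),('collar',(163.5,247),.055),('hend',(193,257),.055),('entry',(296,161),.115),('flange',(258,166),.115),('stubend',(240,170),.115),('chanend_t',(233,161),.111),('chanend_b',(237,182),.111),
 ('roll far',(383,224),.092),('roll near',(378,257.5),.092),('brushpot',(432,166),.0),('jar',(180,140),.08),('red',(322,227),.06),('brush',(352,180),.01),('book',(266,240),.02)]:
    print(n,(back(c,p,z)[0]*1000).round(0))
```

```text
nose [428. 402.  55.]
collar [386. 295.  55.]
hend [361. 217.  55.]
entry [607. -52. 115.]
flange [594.  45. 115.]
stubend [584.  91. 115.]
chanend_t [608. 109. 111.]
chanend_b [554.  98. 111.]
roll far [ 448. -274.   92.]
roll near [ 363. -260.   92.]
brushpot [ 610. -433.    0.]
jar [668. 252.  80.]
red [ 440. -122.   60.]
brush [ 570. -211.   10.]
book [405.  25.  20.]
```

```bash
python3 -m inch '[220,400,45,48,100,220,400,45,48,100,220,400,45,48,100,220,400,45,48,100,220,400,45,48,100,220,400,45,48,100,220,400,45,48,100,220,400,45,48,100,220,400,45,48,100,220,400,45,48,100]'
```

```text
t: 0.98
tool_pos: [0.4232, -0.1917, 0.2596]
orientation: [2.576, 1.797, 0.0]
force: [0.9, -0.1, 1.2]
opening: 0.0928
gripper_force: 0.0
```

```bash
python3 -m inch '[-40,400,-10,0,100,-40,400,-10,0,100,-40,400,-10,0,100,-40,400,-10,0,100,-40,400,-10,0,100,-40,400,-10,0,100,-40,400,-10,0,100,-40,400,-10,0,100,-40,400,-10,0,100,-40,400,-10,0,100]' && python3 -m inch '[-12,30,-40,0,100,-12,30,-40,0,100,-12,30,-40,0,100,-12,30,-40,0,100]'
python3 - <<'E'
from h import *
from plant import robot,read_camera
s=robot.read_state();c=read_camera('wrist');print(s['tool_pos'],s['orientation'])
pickle.dump((s,c),open('w1.pkl','wb'));cv2.imwrite('pics/w1.png',cv2.resize(c['image'],(800,600),interpolation=cv2.INTER_CUBIC))
E
```

```text
t: 1.82
tool_pos: [0.3816, 0.2096, 0.2493]
orientation: [-2.574, -1.8, -0.001]
force: [0.8, 0.3, 0.1]
opening: 0.0928
gripper_force: 0.0
t: 2.15
tool_pos: [0.3704, 0.2358, 0.2092]
orientation: [2.575, 1.799, -0.003]
force: [-1.0, -0.4, 0.4]
opening: 0.0928
gripper_force: 0.0
[0.37043265 0.23576697 0.20922219] [ 2.57506259  1.79915089 -0.00278576]
```

View pics/w1.png

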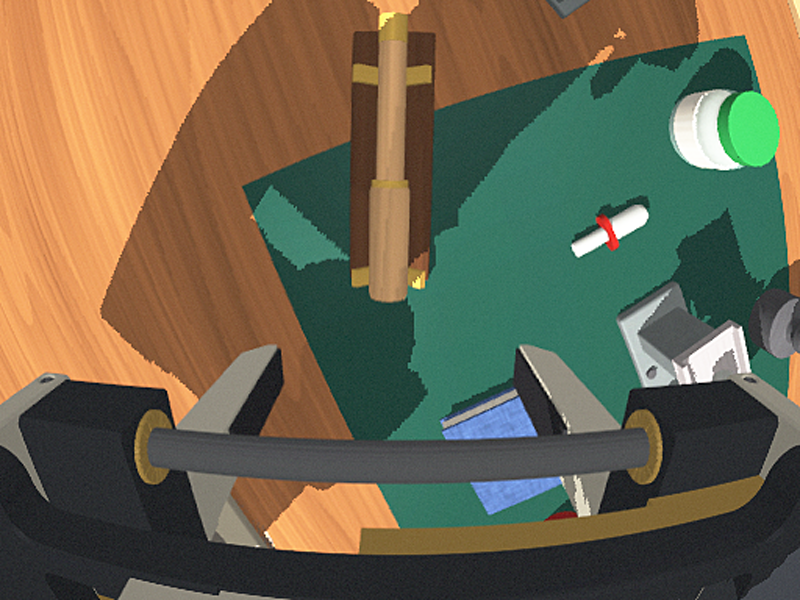

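Wrist view (800 px): the drift's nose end is at (392,13), the brass collar at (390,184) and the handle end at (389,300). The forks are at (391,75) and (388,278).

Run:
```python
from h import *
s,c=pickle.load(open('w1.pkl','rb'));T=wcam(s['tool_pos'],s['orientation'],c)
P=wback(T,c['K'],np.array([(392.5,13),(390,187),(389,301),(391.5,100),(352,275),(427,275),(352,75),(432,75)])*.64,np.array([.0645,.069,.069,.0645,.06,.06,.06,.06]))
print((P*1000).round(1))
d=P[0]-P[1];print(np.degrees(np.arctan2(d[1],d[0])),np.linalg.norm(d))
d=P[0]-P[2];print(np.degrees(np.arctan2(d[1],d[0])),np.linalg.norm(d[:2])); u=d/np.linalg.norm(d);print(P[0]-150*u/1000,P[1]-30*u/1000,P[2]+50*u/1000)
m1=(P[4]+P[5])/2;m2=(P[6]+P[7])/2;print(m1,m2,np.degrees(np.arctan2(*(m2-m1)[[1,0]])))
```

```text
[[428.5 408.3  64.5]
 [385.9 296.6  69. ]
 [358.2 224.   69. ]
 [406.8 350.8  64.5]
 [339.4 248.2  60. ]
 [388.6 230.1  60. ]
 [388.4 377.2  60. ]
 [438.3 358.7  60. ]]
69.08784047821987 0.11961408323946901
69.10804424661615 0.19725726104371707
[0.37506188 0.26815665 0.06792104] [0.37517919 0.26858219 0.06968421] [0.37602141 0.27067047 0.06785965]
[0.36398509 0.23912703 0.06      ] [0.41334107 0.36796752 0.06      ] 69.03925524901685
```

```bash
python3 -m inch '[5,33,-42,-0.8,100,5,33,-84,-0.8,100,5,33,-126,-0.8,100,5,33,-160,-0.8,100,5,33,-173,-0.8,100,5,33,-173,-0.8,100,5,33,-173,-0.8,0,5,33,-173,-0.8,0,5,33,-173,-0.8,0,5,33,-173,-0.8,0]' 40 && python3 -m inch '[0,0,0,0,0,0,0,0,0,0,0,0,0,0,0,0,0,0,0,0]'
```

```text
t: 3.03
tool_pos: [0.3779, 0.2701, 0.039]
orientation: [2.589, 1.779, 0.007]
force: [0.6, 0.1, -0.1]
opening: 0.0707
gripper_force: 0.0
t: 3.37
tool_pos: [0.3759, 0.2694, 0.0367]
orientation: [2.589, 1.78, 0.0]
force: [-0.7, 0.4, -0.1]
opening: 0.0444
gripper_force: 0.0
```

```bash
python3 -m inch '[0,0,0,0,0,0,0,0,0,0,0,0,0,0,0,0,0,0,0,0,0,0,40,0,0,0,0,80,0,0,0,0,120,0,0,0,0,160,0,0,0,0,165,0,0,0,0,165,0,0]' && python3 -m inch '[20,-40,0,0,0,40,-80,0,0,0,60,-120,0,3,0,80,-155,0,6,0,100,-190,0,10,0,120,-225,0,15,0,138,-260,0,20,0,156,-295,0,25,0,174,-330,0,30,0,190,-360,0,30,0]'
```

```text
t: 4.2
tool_pos: [0.3778, 0.2704, 0.2053]
orientation: [2.588, 1.78, 0.011]
force: [-0.6, 0.9, -1.7]
opening: 0.0272
gripper_force: 40.0
t: 5.03
tool_pos: [0.5652, -0.0932, 0.1985]
orientation: [-2.032, -2.391, 0.003]
force: [0.6, 0.9, -0.4]
opening: 0.027
gripper_force: 40.0
```

```bash
python3 -m inch '[20,-35,0,0,0,40,-70,0,0,0,55,-105,0,0,0,65,-130,0,0,0,65,-130,0,0,0,65,-130,0,0,0,65,-130,0,0,0]'
python3 - <<'E'
from h import *
from plant import robot,read_camera
s=robot.read_state();c=read_camera('wrist');print(s['tool_pos'],s['orientation'])
pickle.dump((s,c),open('w2.pkl','wb'));cv2.imwrite('pics/w2.png',cv2.resize(c['image'],(800,600),interpolation=cv2.INTER_CUBIC))
E
```

```text
t: 5.62
tool_pos: [0.6298, -0.2199, 0.1989]
orientation: [-2.038, -2.386, 0.001]
force: [0.3, 0.6, -0.9]
opening: 0.0271
gripper_force: 40.0
[ 0.62977754 -0.2199384   0.19893501] [-2.03775931e+00 -2.38599253e+00  1.13528761e-03]
```

View pics/w2.png

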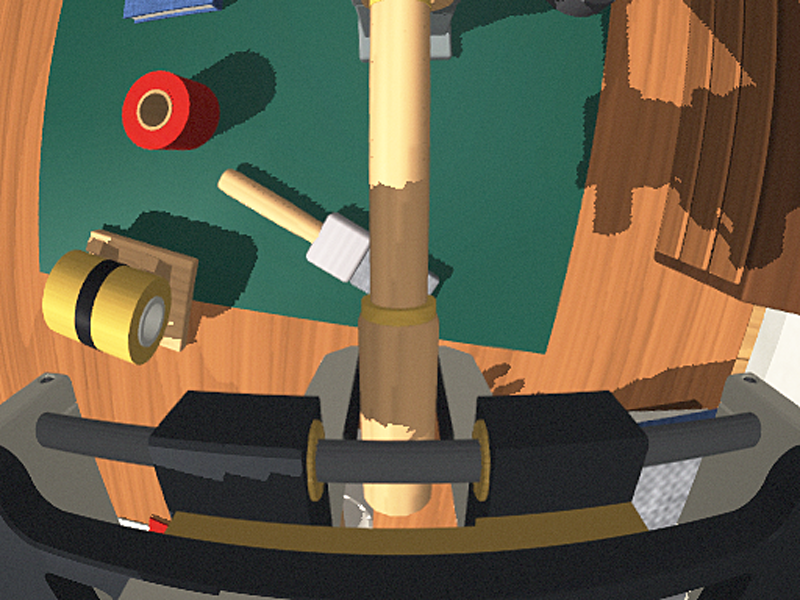

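Wrist view: the drift is held straight, with its collar at (399,315) and its nose running off the top edge. The roll's white mouth is at (152,320) and the stand's base edge at (405,45). I'll shift over to see the stand beside the drift.

```bash
python3 -m inch '[-30,30,0,0,0,-60,60,0,0,0,-75,90,0,0,0,-80,100,0,0,0,-80,100,0,0,0,-80,100,0,0,0]'
python3 - <<'E'
from h import *
from plant import robot,read_camera
s=robot.read_state();c=read_camera('wrist');print(s['tool_pos'],s['orientation'])
pickle.dump((s,c),open('w3.pkl','wb'));cv2.imwrite('pics/w3.png',crop(c['image'],290,135,320,270,2.2))
s,c=pickle.load(open('w2.pkl','rb'));T=wcam(s['tool_pos'],s['orientation'],c)
print(wback(T,c['K'],np.array([(152,320)])*.64,.056))
E
```

```text
t: 6.17
tool_pos: [0.5509, -0.1196, 0.202]
orientation: [2.036, 2.391, 0.0]
force: [0.5, -0.5, -0.8]
opening: 0.0268
gripper_force: 40.0
[ 0.55089268 -0.11956405  0.20197633] [2.03591082e+00 2.39084211e+00 3.79671236e-04]
[[ 0.44404055 -0.28067035  0.056     ]]
```

View pics/w3.png

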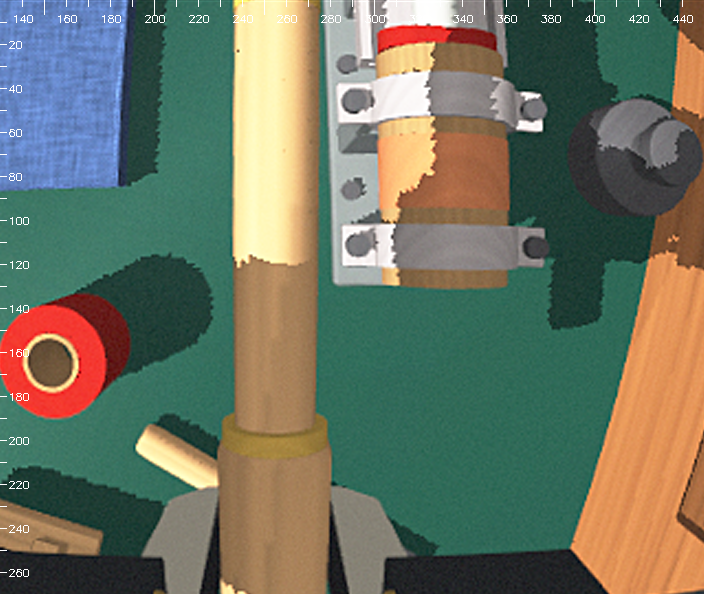

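Core: left edge at crop (378,150), right edge (508,150), entry end at v≈288; flange red at (437,36). The shaft edges are at (234,60) and (318,60). I'll fit cylinders to these.

```bash
cat > fit.py <<'E'
from h import *
from scipy.optimize import least_squares
th=np.linspace(0,2*np.pi,181)
def cyl(T,K,e,yaw,z,r,s0,s1,n=90,pitch=0):
    x=np.array([np.cos(yaw),np.sin(yaw),pitch]);y=np.array([-np.sin(yaw),np.cos(yaw),0]);zz=np.array([0,0,1.])
    S=np.linspace(s0,s1,n)
    P=np.array([e[0],e[1],z])+S[:,None,None]*x+r*(np.cos(th)[:,None]*y+np.sin(th)[:,None]*zz)
    return wproj(T,K,P.reshape(-1,3)).reshape(n,len(th),2)
def edges(p,v):
    "left/right silhouette u at row v"
    L=[];
    i=p[:,:,0].argmin(1);j=p[:,:,0].argmax(1);k=np.arange(len(p))
    a=p[k,i];b=p[k,j];o=np.argsort(a[:,1]);q=np.argsort(b[:,1])
    return np.interp(v,a[o,1],a[o,0]),np.interp(v,b[q,1],b[q,0])
E
python3 - <<'E'
from fit import *
s,c=pickle.load(open('w3.pkl','rb'));T=wcam(s['tool_pos'],s['orientation'],c);K=c['K']
U=lambda u:130+u/2.2
def res(p,full=0):
    q=cyl(T,K,p[:2],p[2],p[3],.0255,0,.09);r=[]
    for v,l,rr in((60,377.5,503.5),(150,378.5,508),(210,380,509),(275,382,508.5)):
        a,b=edges(q,v/2.2);r+=[a-U(l),b-U(rr)]
    r.append(q[0,:,1].max()-289/2.2)
    return np.array(r+[(p[3]-.115)*500])
f=least_squares(res,[.61,-.05,np.radians(99),.115]);print('core',f.x,np.degrees(f.x[2]),f.fun.round(2))
def rd(p):
    r=[]
    q=cyl(T,K,p[:2],p[2],p[4],.0095,.03,.15,pitch=p[3])
    for v,l,rr in((15,233.5,319),(60,234,318),(120,235,317.5),(180,235.5,317)):
        a,b=edges(q,v/2.2);r+=[a-U(l),b-U(rr)]
    return np.array(r+[(p[4]-s['tool_pos'][2]-.019)*500])
g=least_squares(rd,[.551,-.12,np.radians(99),0,.22]);print('drift',g.x,np.degrees(g.x[2]),g.fun.round(2),s['tool_pos'])
x=np.array([np.cos(g.x[2]),np.sin(g.x[2]),g.x[3]]);print('nose',np.r_[g.x[:2],g.x[4]]+.15*x)
E
```

```text
core [ 0.6072271  -0.05045151  1.75942986  0.11373105] 100.80790535934082 [-0.92  0.65  0.09  0.31  0.03  0.24 -0.53  0.2   0.   -0.63]
drift [ 0.53288529 -0.0130695   1.71535757 -0.09624688  0.22097633] 98.2827489053198 [ 0.45 -0.51  0.23 -0.06 -0.23  0.17 -0.45  0.4  -0.  ] [ 0.55089268 -0.11956405  0.20197633]
nose [0.51127655 0.13536588 0.2065393 ]
```

```bash
python3 -m inch '[30,-36,0,0.8,0,60,-72,0,0.8,0,87,-103,0,0.8,0,87,-103,-30,0.8,0,87,-103,-60,0.8,0,87,-103,-90,0.8,0,87,-103,-105,0.8,0,87,-103,-105,0.8,0,87,-103,-105,0.8,0,87,-103,-105,0.8,0]'
python3 - <<'E'
from h import *
from plant import robot,read_camera
s=robot.read_state();c=read_camera('scene');t=read_camera('top');w=read_camera('wrist');print(s['tool_pos'],s['orientation'])
pickle.dump((s,c,t,w),open('p4.pkl','wb'))
a=crop(c['image'],260,225,100,75,4);b=crop(t['image'],310,175,100,75,4);d=crop(w['image'],255,75,200,150,4)
o=np.vstack([np.hstack([a,b]),cv2.resize(d[:,:],(400,300)).repeat(1,0) if 0 else np.hstack([cv2.resize(d,(400,300)),crop(w['image'],255,40,100,75,4)])])
cv2.imwrite('pics/p4.png',o)
E
```

```text
t: 7.05
tool_pos: [0.6392, -0.2244, 0.0989]
orientation: [2.021, 2.401, 0.001]
force: [0.5, -0.4, -0.3]
opening: 0.0273
gripper_force: 40.0
[ 0.63916832 -0.2244077   0.09889164] [2.02130603e+00 2.40107727e+00 1.28525484e-03]
```

View pics/p4.png

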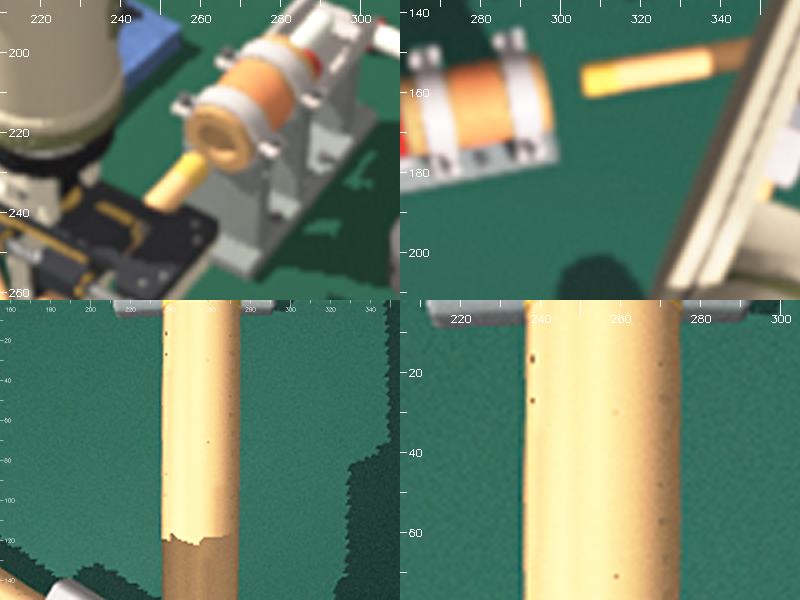

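Nose is at scene px (259,228) with the bore at (266,222). In the top view the nose is at (306,157.8) and the core end's centre at about (297,160).

Run:
```python
from h import *
s,c,t,w=pickle.load(open('p4.pkl','rb'))
yaw=2*np.arctan2(2.40107,2.0213);x=np.array([np.cos(yaw),np.sin(yaw),0])
g=np.array(s['tool_pos'])+[0,0,.019]
print(np.degrees(yaw),'nose pred',g+.15*x)
for z in(0,-.007,-.014):
    n=g+.15*x+[0,0,z];print(z,proj(c,n),proj(t,n))
e=np.array([.6072,-.0505,.115]);print('entry',proj(c,e),proj(t,e), proj(t,e+.0255*np.array([[x[1],-x[0],0],[-x[1],x[0],0]])))
```

```text
99.81644050688591 nose pred [ 0.61359448 -0.07660384  0.11789164]
0 [[259.57742043 227.11110702]] [[305.85406899 158.25628889]]
-0.007 [[259.55531402 228.9323257 ]] [[305.64826834 158.66583003]]
-0.014 [[259.53338348 230.73905578]] [[305.44471944 159.07089022]]
entry [[264.56282405 221.58689576]] [[295.50420176 160.92024488]] [[293.76107365 151.14998866]
 [297.25350796 170.72512941]]
```

```bash
python3 -m inch '[0,0,-2,0,0,-2,12,-2,0,0,-4,24,-2,0,0,-6,36,-2,0,0,-8,46,-2,0,0,-10,57,-2,0,0,-10,57,-2,0,0,-10,57,-2,0,0]'
```

```text
t: 7.87
tool_pos: [0.6278, -0.1656, 0.0947]
orientation: [2.021, 2.405, -0.0]
force: [0.0, 0.1, -0.2]
opening: 0.0272
gripper_force: 40.0
```

```bash
python3 -m inch '[-0.5,3,0,0,0,-1,6,0,0,0,-1.5,9,0,0,0,-2,12,0,0,0,-2.6,15,0,0,0,-3.1,18,0,0,0,-3.6,21,0,0,0,-4.2,24,0,0,0,-4.7,27,0,0,0,-5.2,30,0,0,0]' 60
```

```text
t: 8.7
tool_pos: [0.6232, -0.1401, 0.0952]
orientation: [2.023, 2.398, -0.004]
force: [1.0, -11.2, -1.4]
opening: 0.0263
gripper_force: 60.0
```

```bash
python3 -m inch '[-0.5,3,0,0,0,-1,6,0,0,0,-1.5,9,0,0,0,-2,12,0,0,0,-2.6,15,0,0,0,-3.1,18,0,0,0,-3.6,21,0,0,0,-4.2,24,0,0,0,-4.7,27,0,0,0,-5.2,30,0,0,0]' && python3 -m inch '[-0.3,1.5,0,0,0,-0.5,3,0,0,0,-0.8,4.5,0,0,0,-1,6,0,0,0,-1,6,0,0,0,-1,6,0,0,0]'
python3 - <<'E'
from plant import robot; print(robot.read_state()['force'],robot.read_state()['tool_pos'])
E
```

```text
t: 9.53
tool_pos: [0.6174, -0.1062, 0.0945]
orientation: [-2.023, -2.404, -0.0]
force: [-0.6, -0.5, -2.1]
opening: 0.0269
gripper_force: 60.0
t: 10.03
tool_pos: [0.6164, -0.1005, 0.0945]
orientation: [-2.023, -2.403, -0.0]
force: [0.5, -0.2, -0.8]
opening: 0.0267
gripper_force: 60.0
[ 0.51467496 -0.17477798 -0.80214044] [ 0.61640014 -0.10050267  0.09449557]
```

```bash
python3 -m inch '[-0.3,1.5,0,0,0,-0.5,3,0,0,0,-0.7,4,0,0,0,-0.7,4,0,0,0]'
python3 - <<'E'
from h import *
from plant import robot,read_camera
s=robot.read_state();t=read_camera('top');c=read_camera('scene')
cv2.imwrite('pics/p5.png',np.hstack([crop(t['image'],250,165,100,120,4),crop(c['image'],290,205,100,120,4)]))
E
```

```text
t: 10.37
tool_pos: [0.6157, -0.0965, 0.0945]
orientation: [-2.023, -2.403, -0.0]
force: [0.2, -0.3, -0.9]
opening: 0.0266
gripper_force: 60.0
```

View pics/p5.png

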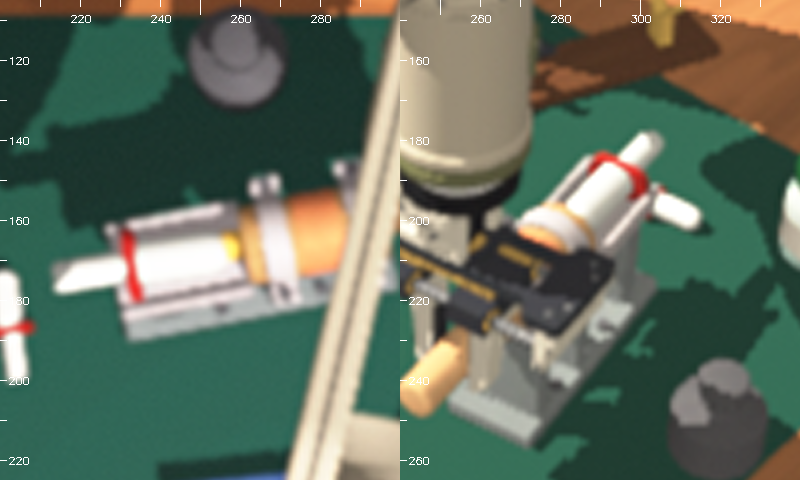

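The journal lies in the channel, with its flange at top px (232,171) and its stub end at (214,175). The brass drift nose shows at (238,166), outside the core. Next I withdraw the drift and take it home.

```bash
python3 -m inch '[2,-12,0,0,0,6,-35,0,0,0,12,-68,0,0,0,18,-100,0,0,0,23,-130,0,0,0,25,-142,0,0,0,25,-142,0,0,0,25,-142,35,0,0,25,-142,75,0,0,25,-142,110,0,0]' && python3 -m inch '[0,0,4,0,0,-16,35,4,0,0,-34,70,4,0,0,-52,105,4,0,0,-70,140,4,-5,0,-88,175,4,-11,0,-106,210,4,-17,0,-124,245,4,-23,0,-142,280,4,-29,0,-160,310,4,-30.5,0]'
```

```text
t: 11.3
tool_pos: [0.6401, -0.2377, 0.2053]
orientation: [-2.021, -2.402, 0.0]
force: [1.5, 0.5, -1.3]
opening: 0.0269
gripper_force: 60.0
t: 12.13
tool_pos: [0.479, 0.0739, 0.2083]
orientation: [-2.588, -1.779, -0.001]
force: [0.3, 0.6, -0.2]
opening: 0.0266
gripper_force: 60.0
```

```bash
python3 -m inch '[-18,35,0,0,0,-36,70,0,0,0,-54,105,0,0,0,-72,140,0,0,0,-90,172,0,0,0,-103,195.5,0,0,0,-103,195.5,0,0,0,-103,195.5,0,0,0]' && python3 -m inch '[0,0,-35,0,0,0,0,-70,0,0,0,0,-105,0,0,0,0,-135,0,0,0,0,-155,0,0,0,0,-165,0,0,0,0,-170,0,0,0,0,-170,0,0,0,0,-170,0,0]'
```

```text
t: 12.8
tool_pos: [0.3764, 0.2682, 0.2084]
orientation: [-2.58, -1.792, 0.0]
force: [0.7, 0.4, -0.8]
opening: 0.0265
gripper_force: 60.0
t: 13.55
tool_pos: [0.3777, 0.2665, 0.0391]
orientation: [-2.584, -1.786, 0.001]
force: [-3.9, -0.4, 0.8]
opening: 0.0268
gripper_force: 60.0
```

```bash
python3 -m inch '[0,0,-1.5,0,0,0,0,-1.5,0,0,0,0,-1.5,0,40,0,0,-1.5,0,40,0,0,-1.5,0,40,0,0,-1.5,0,80,0,0,-1.5,0,100,0,0,-1.5,0,100,0,0,-1.5,0,100,0,0,-1.5,0,100]' 10; python3 -m inch '[0,0,0,0,100,0,0,0,0,100,0,0,40,0,100,0,0,80,0,100,0,0,120,0,100,0,0,160,0,100,0,0,175,0,100,0,-30,175,0,100,0,-30,175,0,100,0,-30,175,0,100]'
python3 - <<'E'
from h import *
from plant import robot,read_camera
s=robot.read_state();c=read_camera('wrist');pickle.dump((s,c),open('w6.pkl','wb'))
s1,c1=pickle.load(open('w1.pkl','rb'))
cv2.imwrite('pics/w6.png',cv2.resize(np.hstack([c1['image'][:200,150:350],c['image'][:200,150:350]]),(800,400)))
E
```

```text
t: 14.38
tool_pos: [0.3777, 0.2668, 0.037]
orientation: [2.584, 1.787, -0.0]
force: [0.2, 0.6, 0.7]
opening: 0.0656
gripper_force: 0.0
t: 15.22
tool_pos: [0.378, 0.2362, 0.2123]
orientation: [2.585, 1.784, 0.001]
force: [0.8, -0.6, -0.2]
opening: 0.093
gripper_force: 0.0
```

View pics/w6.png

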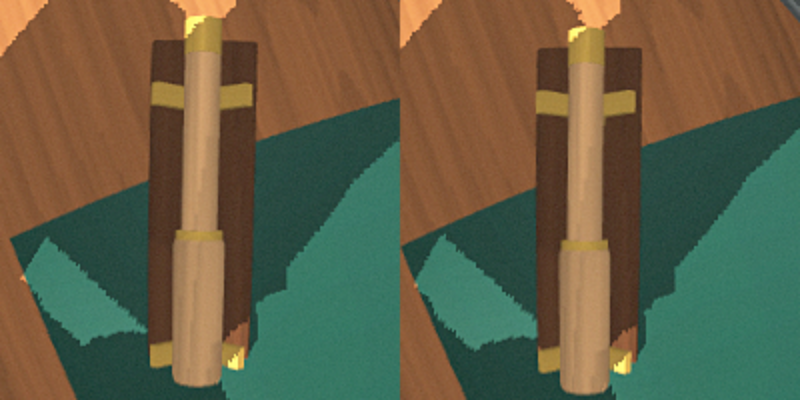

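The drift lies in both forks, as in the first view. Now the journal.

```bash
python3 -m inch '[35,-18,5,7,100,70,-36,5,14,100,105,-54,5,21,100,140,-72,5,28,100,170,-92,5,30.8,100,190,-115,5,30.8,100,198,-125,5,30.8,100,198,-125,5,30.8,100,198,-125,5,30.8,100]'
python3 - <<'E'
from h import *
from plant import robot,read_camera
s=robot.read_state();c=read_camera('wrist');t=read_camera('top');pickle.dump((s,c,t),open('w7.pkl','wb'))
print(s['tool_pos'],s['orientation'])
cv2.imwrite('pics/w7.png',crop(c['image'],255,170,320,270,2.2))
t=pickle.load(open('cam0.pkl','rb'))['top']
print(back(t,[(214,175),(234,171.5),(232,171)],.1145))
E
```

```text
t: 16.02
tool_pos: [0.5752, 0.1121, 0.2159]
orientation: [-2.017, -2.406, 0.002]
force: [-0.9, 0.4, 0.1]
opening: 0.0929
gripper_force: 0.0
[0.57522955 0.11213281 0.21588571] [-2.01718068e+00 -2.40594055e+00  1.68187006e-03]
[[0.57112986 0.15706639 0.1145    ]
 [0.58012339 0.10607454 0.1145    ]
 [0.58140569 0.11118818 0.1145    ]]
```

View pics/w7.png

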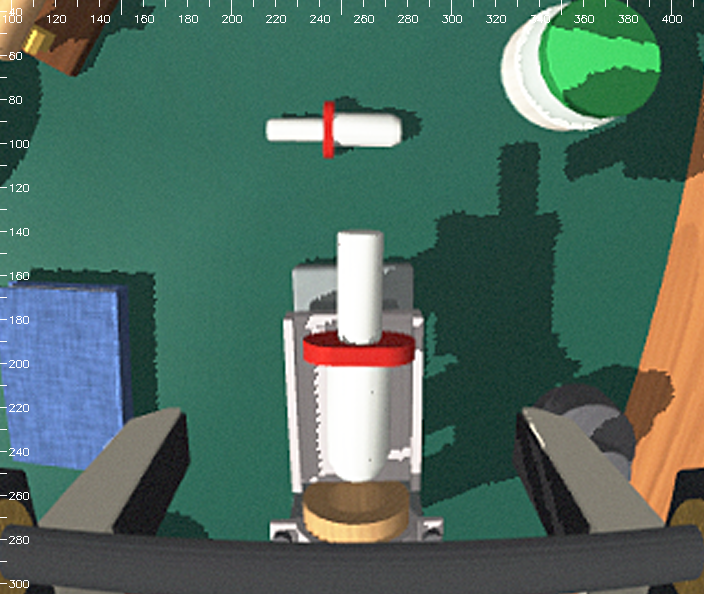

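Stub end is at crop (360,233), stub edges 338–383, flange outer side at v≈338, nose tip at (357,481).

Run:
```python
from h import *
s,c,t=pickle.load(open('w7.pkl','rb'));T=wcam(s['tool_pos'],s['orientation'],c);K=c['K']
q=lambda u,v,z:(wback(T,K,[(95+u/2.2,35+v/2.2)],z)[0]*1000).round(1)
print('end',q(360.5,232,.105));A=q(360.5,260,.1145);B=q(359,440,.1145);print(A,B,np.degrees(np.arctan2(*(A-B)[[1,0]])))
print('nose',q(357,481,.1045),'flange out top',q(360,335,.128), 'flange in',q(360,365,.128))
print(np.degrees(2*np.arctan2(2.40594,2.01718)))
```

```text
end [570.1 157.3 105. ]
[571.9 146.9 114.5] [585.7  67.  114.5] 99.79921565026783
nose [589.5  40.8 104.5] flange out top [576.6 119.  128. ] flange in [578.8 106.4 128. ]
100.04594690931336
```

```bash
python3 -m inch '[0,12,-20,0,100,0,24,-50,0,100,0,24,-85,0,100,0,24,-110,0,100,0,24,-120,0,100,0,24,-120,0,100,0,24,-120,0,0,0,24,-120,0,0,0,24,-120,0,0,0,24,-120,0,0]' 45 && python3 -m inch '[0,0,0,0,0,0,0,0,0,0,0,0,0,0,0,0,0,0,0,0,0,0,0,0,0,0,0,0,0,0,0,0,0,0,0,0,0,0,0,0,0,0,0,0,0,0,0,0,0,0]'
```

```text
t: 16.95
tool_pos: [0.5772, 0.136, 0.0993]
orientation: [2.016, 2.407, 0.004]
force: [-0.6, -0.4, 0.1]
opening: 0.0711
gripper_force: 0.0
t: 17.78
tool_pos: [0.5754, 0.1357, 0.0968]
orientation: [-2.017, -2.408, 0.001]
force: [-2.7, -0.4, -0.1]
opening: 0.0177
gripper_force: 44.9
```

```bash
python3 -m inch '[0,1,30,0,0,0,1,65,0,0,0,1,100,0,0,0,1,125,0,0,0,1,130,0,0,-5,-30,130,0,0,-10,-65,130,0,0,-15,-100,130,0,0,-18,-135,130,0,0,-22,-170,130,0,0]' && python3 -m inch '[-3,-35,0,0,0,-6,-70,0,0,0,-9,-105,0,0,0,-12,-140,0,0,0,-15,-175,0,0,0,-15,-210,0,0,0,-15,-225,0,0,0,-15,-225,0,0,0,-15,-225,0,0,0]'
python3 - <<'E'
from h import *
from plant import robot,read_camera
s=robot.read_state();c=read_camera('wrist');pickle.dump((s,c),open('w8.pkl','wb'))
print(s['tool_pos'],s['orientation'])
cv2.imwrite('pics/w8.png',crop(c['image'],180,150,320,270,2.2))
E
```

```text
t: 18.62
tool_pos: [0.5528, -0.0354, 0.2253]
orientation: [-2.015, -2.408, 0.001]
force: [1.2, -0.1, -2.2]
opening: 0.0176
gripper_force: 44.9
t: 19.37
tool_pos: [0.5382, -0.2593, 0.2254]
orientation: [-2.017, -2.405, -0.0]
force: [0.8, -0.3, -1.5]
opening: 0.0179
gripper_force: 44.9
[ 0.53816395 -0.25927572  0.22541505] [-2.01740213e+00 -2.40515168e+00 -1.58849227e-04]
```

View pics/w8.png

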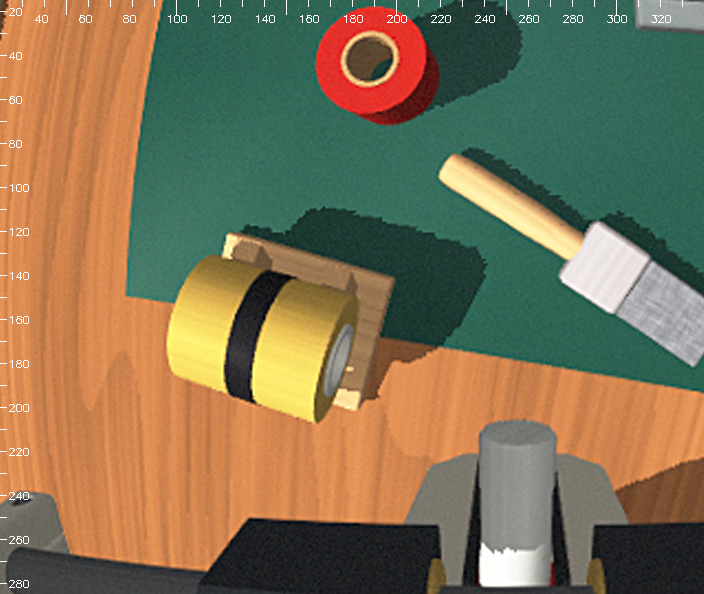

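The roll's white mouth is at crop (341,361), and the gold outline runs (208,256)–(357,292)–(318,422)–(170,365). The held stub shows at (518,432). I have used my pictures, so from here I work by numbers and force.

Run:
```python
from fit import *
s,c=pickle.load(open('w8.pkl','rb'));T=wcam(s['tool_pos'],s['orientation'],c);K=c['K']
F=lambda a:np.array(a)/2.2+[20,15]
obs=F([(208,256),(245,264),(280,272),(340,286),(357,296),(357,330),(347,378),(335,405),(318,422),(280,409),(220,392),(180,376),(167,350),(172,315),(188,272)])
core=F([(341,361)])[0]
def res(p):
    q=cyl(T,K,p[:2],p[2],.056,.036,-.09,0,20)
    h=cv2.convexHull(q.reshape(-1,2).astype(np.float32))
    m=wproj(T,K,[p[0],p[1],.056])[0]-core
    return np.r_[[cv2.pointPolygonTest(h,tuple(map(float,o)),True) for o in obs],m]
f=least_squares(res,[.446,-.278,np.radians(-9)],diff_step=1e-3,loss='soft_l1');print('mouth',f.x[:2],np.degrees(f.x[2]),res(f.x).round(1))
# stub bias
yaw=2*np.arctan2(2.40515,2.0174);e=np.array(s['tool_pos'][:2])
q=cyl(T,K,e,yaw,s['tool_pos'][2]+.018,.0095,0,.023,20)
for v in(450,500):
    a,b=edges(q,15+v/2.2);print((a-20)*2.2,(b-20)*2.2,'obs 480-556')
print('stub end rim v',(q[-1,:,1].min()-15)*2.2,'obs 420')
sc=pickle.load(open('cam0.pkl','rb'))
u=np.array([np.cos(f.x[2]),np.sin(f.x[2]),0]);m=np.r_[f.x[:2],.056]
for n in('scene','top'):
    cc=sc[n];print(n,proj(cc,m),proj(cc,[m+[0,0,.036],m-.09*u+[0,0,.036]]))
# top: gold segmentation of the roll
im=sc['top']['image'];hsv=cv2.cvtColor(im,cv2.COLOR_BGR2HSV)
# scene: white core blob
g=sc['scene']['image'];h=cv2.cvtColor(g,cv2.COLOR_BGR2HSV);mk=((h[...,1]<75)&(h[...,2]>120)).astype(np.uint8);mk[:,:140]=0;mk[:,180:]=0;mk[:235]=0;mk[268:]=0
print(cv2.connectedComponentsWithStats(mk)[2:])
```

```text
mouth [ 0.4451718 -0.2814431] -7.136998693677452 [ 0.8  0.5 -0.4 -1.8  0.5  1.6  0.3  0.8  0.1  0.6 -0.5  0.6  0.9  1.4
  0.2  0.4 -0.5]
480.391660156696 558.7157273924723 obs 480-556
481.5116770899532 557.4584568346667 obs 480-556
stub end rim v 419.85613593669467 obs 420
scene [[161.15128316 251.09450235]] [[159.22316016 242.12648546]
 [142.57968477 222.89190465]]
top [[382.62360944 225.3265875 ]] [[385.85434807 225.11774551]
 [382.09279132 260.37722071]]
(array([[     0,      0,    512,    384, 196479],
       [   154,    246,     13,     13,    119],
       [   140,    255,      6,      3,     10]], dtype=int32), array([[255.56365311, 191.46018658],
       [159.95798319, 251.77310924],
       [141.8       , 256.5       ]]))
```

```bash
cat > roll.py <<'E'
from fit import *
s,c=pickle.load(open('w8.pkl','rb'));T=wcam(s['tool_pos'],s['orientation'],c)
s2,c2=pickle.load(open('w2.pkl','rb'));T2=wcam(s2['tool_pos'],s2['orientation'],c2)
sc=pickle.load(open('cam0.pkl','rb'))
def pts(p,r=.036):
    x=np.array([np.cos(p[2]),np.sin(p[2]),0]);y=np.array([-x[1],x[0],0]);S=np.linspace(-.09,0,20)
    return (np.array([p[0],p[1],p[3] if len(p)>3 else .056])+S[:,None,None]*x+r*(np.cos(th)[:,None]*y+np.sin(th)[:,None]*[0,0,1])).reshape(-1,3)
V={'w8':(c['image'],lambda P:wproj(T,c['K'],P)),'w2':(c2['image'],lambda P:wproj(T2,c2['K'],P)),
 'top':(sc['top']['image'],lambda P:proj(sc['top'],P)),'scene':(sc['scene']['image'],lambda P:proj(sc['scene'],P))}
C={}
p0=[.4452,-.2814,np.radians(-7.1)]
for k,(im,f) in V.items():
    h=cv2.convexHull(f(pts(p0,.040)).astype(np.int32));roi=cv2.fillPoly(np.zeros(im.shape[:2],np.uint8),[h],1)
    hs=cv2.cvtColor(im,cv2.COLOR_BGR2HSV);m=((hs[...,0]>=21)&(hs[...,0]<=33)&(hs[...,1]>120)&(hs[...,2]>70)).astype(np.uint8)*roi
    n,l,st,_=cv2.connectedComponentsWithStats(m);m=np.isin(l,[i for i in range(1,n) if st[i,4]>40]).astype(np.uint8)
    C[k]=cv2.convexHull(np.argwhere(m)[:,::-1].astype(np.float32)).astype(np.float32);print(k,m.sum(),cv2.contourArea(C[k]),cv2.contourArea(cv2.convexHull(f(pts(p0)).astype(np.float32))))
def res(p,ks):
    r=[]
    for k in ks:
        h=cv2.convexHull(V[k][1](pts(p)).astype(np.float32))
        r+=[(cv2.pointPolygonTest(h,tuple(map(float,o[0])),True)-.3)/(1 if k[0]=='w' else .6) for o in C[k]]
    return np.array(r)
for ks in(['w8'],['w2'],['top'],['scene'],['w8','w2'],['w8','w2','top','scene']):
    f=least_squares(res,p0,args=(ks,),diff_step=1e-3,loss='soft_l1',f_scale=.5);print(ks,f.x[:2].round(4),np.degrees(f.x[2]).round(2),'rms',np.sqrt((f.fun**2).mean()).round(2))
E
python3 roll.py
```

```text
w8 2669 4391.5 4908.242378250987
w2 2171 4139.5 4497.452291309615
top 518 667.5 1001.4595530354418
scene 298 651.5 1045.9856897720601
['w8'] [ 0.4461 -0.2827] -7.87 rms 0.87
['w2'] [ 0.443  -0.2814] -7.3 rms 1.41
['top'] [ 0.447  -0.2839] -7.81 rms 3.86
['scene'] [ 0.4461 -0.2856] -7.33 rms 1.59
['w8', 'w2'] [ 0.4459 -0.2824] -7.76 rms 1.32
['w8', 'w2', 'top', 'scene'] [ 0.4459 -0.2828] -7.59 rms 2.27
```

```bash
python3 - <<'E'
from h import *
sc=pickle.load(open('cam0.pkl','rb'));S=sc['scene'];t=sc['top']
o=-S['extrinsics'][:3,:3].T@S['extrinsics'][:3,3]
e=back(S,(160,339.5),0)[0];d=(e-o)[:2];d/=np.linalg.norm(d);print('base centre',e[:2]+.036*d)
print('scene rim z.1',back(S,(157.5,304),.1),'tips',back(S,np.array([(218,450),(226,440),(245,438)])*.64,.2))
print('top rim z.1',back(t,np.array([(676,254)])*.64,.1),'tips',back(t,np.array([(714,253),(708,237),(686,236)])*.64,.2))
E
python3 -m inch '[0,0,0,-7,0,0,0,0,-14,0,0,0,0,-21,0,0,0,0,-28,0,0,0,0,-35,0,0,0,0,-42,0,0,0,0,-49,0,0,0,0,-56,0,0,0,0,-63,0,0,0,0,-70,0]'
```

```text
base centre [ 0.58896361 -0.41422209]
scene rim z.1 [[ 0.60177889 -0.40316995  0.1       ]] tips [[ 0.60787968 -0.43620615  0.2       ]
 [ 0.60198201 -0.41897713  0.2       ]
 [ 0.6177948  -0.39903563  0.2       ]]
top rim z.1 [[ 0.60503878 -0.40160613  0.1       ]] tips [[ 0.59236091 -0.42539308  0.2       ]
 [ 0.61672533 -0.41716903  0.2       ]
 [ 0.61827629 -0.38426783  0.2       ]]
t: 20.25
tool_pos: [0.5392, -0.257, 0.2267]
orientation: [-3.035, -0.811, -0.0]
force: [0.2, -0.3, -2.0]
opening: 0.0178
gripper_force: 44.9
```

```bash
python3 -m inch '[0,-6,0,-7,0,0,-12,0,-14,0,0,-18,0,-21,0,0,-24,0,-28,0,0,-30,0,-35,0,0,-35,-20,-37.5,0,0,-35,-60,-37.5,0,0,-35,-80,-37.5,0,0,-35,-80,-37.5,0,0,-35,-80,-37.5,0]'
python3 - <<'E'
from plant import robot
import numpy as np
s=robot.read_state();r=s['orientation'];print(s['tool_pos'],np.degrees(2*np.arctan2(r[1],r[0])),s['q'])
E
```

```text
t: 21.08
tool_pos: [0.5382, -0.2919, 0.1456]
orientation: [-3.133, 0.199, 0.005]
force: [0.5, 0.3, -0.6]
opening: 0.0176
gripper_force: 44.9
[ 0.53817974 -0.29194376  0.14564797] 352.72535254404227 [-5.80970112e-01  2.10013355e-01  1.53386874e+00  3.41975654e-04
  1.40131267e+00  1.11673448e+00]
```

```bash
python3 -m inch '[0.5,-2.3,-20,-0.2,0,0.5,-2.3,-45,-0.2,0,0.5,-2.3,-70,-0.2,0,0.5,-2.3,-90,-0.2,0,0.5,-2.3,-102,-0.2,0,0.5,-2.3,-107,-0.2,0,0.5,-2.3,-107,-0.2,0,0.5,-2.3,-107,-0.2,0,0.5,-2.3,-107,-0.2,0]'
python3 - <<'E'
from plant import robot
s=robot.read_state();print(s['tool_pos'],s['force'],s['wrist_torque'])
E
```

```text
t: 21.83
tool_pos: [0.5407, -0.2973, 0.0423]
orientation: [3.133, -0.207, 0.005]
force: [-0.4, -0.3, -1.5]
opening: 0.0177
gripper_force: 44.9
[ 0.54069428 -0.29728953  0.04232543] [-0.39558666 -0.28007753 -1.48537922] [ 0.0249072  -0.02551506  0.06976881]
```

```bash
python3 -m inch '[0,0,0,0,0,0,0,0,0,0,0,0,0,0,0]'
python3 - <<'E'
from h import *
from plant import robot,read_camera
s=robot.read_state();print(s['tool_pos'],s['force'],np.degrees(2*np.arctan2(s['orientation'][1],s['orientation'][0])))
c=read_camera('scene');im=c['image'];pickle.dump((s,c),open('p9.pkl','wb'))
print(proj(c,[.4455,-.282,.056]))
E
```

```text
t: 22.08
tool_pos: [0.5397, -0.2968, 0.0409]
orientation: [3.134, -0.208, 0.002]
force: [0.9, 0.6, -1.3]
opening: 0.0176
gripper_force: 44.9
[ 0.5396965  -0.29683123  0.04088252] [ 0.88313623  0.55104364 -1.33433836] -7.5873558874840015
[[161.05857584 251.27389788]]
```

```bash
python3 -m inch '[0,2,-2.5,0,0,0,2,-2.5,0,0,-3,2.4,-2.5,0,0,-6,2.8,-2.5,0,0,-9,3.2,-2.5,0,0,-12,3.6,-2.5,0,0,-15,4,-2.5,0,0,-15,4,-2.5,0,0,-15,4,-2.5,0,0]'
python3 - <<'E'
from plant import robot
s=robot.read_state();print(s['tool_pos'],s['force'],s['wrist_torque'])
E
```

```text
t: 22.88
tool_pos: [0.5241, -0.2926, 0.0377]
orientation: [3.135, -0.208, 0.0]
force: [-0.1, -0.3, -2.0]
opening: 0.0178
gripper_force: 44.9
[ 0.52411152 -0.2926206   0.03771101] [-0.12622789 -0.30058879 -2.0028503 ] [ 0.00212609 -0.04165312  0.08321159]
```

```bash
python3 -m inch '[-2,0.3,0,0,0,-4,0.5,0,0,0,-6,0.8,0,0,0,-8,1,0,0,0,-10,1.3,0,0,0,-12,1.6,0,0,0,-12,1.6,0,0,0,-12,1.6,0,0,0]'
python3 - <<'E'
from plant import robot
s=robot.read_state();print(s['tool_pos'],s['force'],s['wrist_torque'])
E
```

```text
t: 23.55
tool_pos: [0.5118, -0.291, 0.0374]
orientation: [3.135, -0.208, -0.001]
force: [-1.2, -3.1, 0.1]
opening: 0.0177
gripper_force: 44.9
[ 0.51176175 -0.29096948  0.0374034 ] [-1.18847073 -3.07168734  0.10144978] [-0.38202031  0.14495012  0.22957522]
```

```bash
python3 -m inch '[0,-0.8,0.5,0,0,-2,-0.6,0.5,0,0,-4,-0.3,0.5,0,0,-6,0,0.5,0,0,-8,0.2,0.5,0,0,-10,0.5,0.5,0,0,-10,0.5,0.5,0,0,-10,0.5,0.5,0,0]'
python3 - <<'E'
from plant import robot
s=robot.read_state();print(s['tool_pos'],s['force'],s['wrist_torque'])
E
```

```text
t: 24.22
tool_pos: [0.5019, -0.2902, 0.0379]
orientation: [-3.134, 0.208, 0.001]
force: [0.2, -1.0, -1.2]
opening: 0.018
gripper_force: 44.9
[ 0.50186362 -0.29022002  0.03787571] [ 0.20243969 -1.00349712 -1.15584465] [-0.07175772  0.07804181  0.02757722]
```

```bash
python3 -m inch '[-2,0.1,0,0,0,-4,0.3,0,0,0,-6,0.6,0,0,0,-8,0.9,0,0,0,-10,1.2,0,0,0,-12,1.4,0,0,0,-14,1.7,0,0,0,-14,1.7,0,0,0,-14,1.7,0,0,0]'
python3 - <<'E'
from plant import robot
s=robot.read_state();print(s['tool_pos'],s['force'],s['wrist_torque'])
E
```

```text
t: 24.97
tool_pos: [0.488, -0.2886, 0.038]
orientation: [-3.135, 0.208, 0.0]
force: [-0.6, 0.0, -2.2]
opening: 0.0178
gripper_force: 44.9
[ 0.48799485 -0.28864685  0.03795914] [-0.6338548   0.04775946 -2.19188967] [-0.05854635  0.01820724  0.07751039]
```

Free-running; about 9 mm remain. I'll press on slowly until the flange seats.

```bash
python3 -m inch '[-1.5,0.2,0,0,0,-3,0.4,0,0,0,-4.5,0.6,0,0,0,-6,0.8,0,0,0,-7,0.9,0,0,0,-7,0.9,0,0,0,-7,0.9,0,0,0]'; python3 -m inch '[-1,0.1,0,0,0,-2,0.3,0,0,0,-3,0.4,0,0,0,-4,0.5,0,0,0,-4,0.5,0,0,0]'
```

```text
t: 25.55
tool_pos: [0.4811, -0.2877, 0.038]
orientation: [-3.135, 0.208, 0.0]
force: [-0.3, 0.1, -1.8]
opening: 0.0175
gripper_force: 44.9
t: 25.97
tool_pos: [0.4771, -0.2872, 0.038]
orientation: [-3.135, 0.208, 0.0]
force: [0.7, 0.2, -0.4]
opening: 0.0177
gripper_force: 44.9
```

```bash
python3 -m inch '[-1,0.1,0,0,0,-2,0.3,0,0,0,-2,0.3,0,0,0]'; python3 -m inch '[-1,0.1,0,0,0,-2,0.3,0,0,0,-2,0.3,0,0,0]'
```

```text
t: 26.22
tool_pos: [0.4766, -0.287, 0.0384]
orientation: [3.134, -0.207, 0.005]
force: [6.6, -0.4, -3.5]
opening: 0.018
gripper_force: 44.9
t: 26.47
tool_pos: [0.4765, -0.287, 0.0391]
orientation: [3.134, -0.207, 0.011]
force: [13.5, -0.8, -7.1]
opening: 0.0178
gripper_force: 44.9
```

```bash
python3 -m inch '[1.5,-0.2,-0.5,0,0,3,-0.4,-0.5,0,0,3,-0.4,-0.5,0,0]'; python3 -m inch '[0,0,0,0,30,0,0,0,0,30,0,0,0,0,30,0,0,0,0,60,0,0,0,0,60,0,0,0,0,60,0,0,0,0,60]' 10
python3 - <<'E'
from h import *
from plant import robot,read_camera
s=robot.read_state();c=read_camera('wrist');pickle.dump((s,c),open('w10.pkl','wb'));print(s['tool_pos'],s['force'])
E
```

```text
t: 26.72
tool_pos: [0.4766, -0.2872, 0.0377]
orientation: [3.135, -0.207, 0.001]
force: [1.8, -0.9, 0.2]
opening: 0.0177
gripper_force: 44.9
t: 27.3
tool_pos: [0.4762, -0.2871, 0.0375]
orientation: [-3.135, 0.208, 0.0]
force: [0.2, -1.0, -0.8]
opening: 0.0498
gripper_force: 0.0
[ 0.4761945  -0.28710247  0.0375048 ] [ 0.23564784 -1.00693479 -0.75186139]
```

```bash
python3 -m inch '[0,0,20,0,60,0,0,55,0,60,0,0,95,0,60,0,0,135,0,60,0,0,165,0,60,0,0,170,0,60,0,0,170,0,60,0,0,170,0,60]'
python3 - <<'E'
from h import *
from plant import robot,read_camera
s=robot.read_state();c=read_camera('wrist');t=read_camera('scene');print(s['tool_pos'],s['force'])
T=wcam(s['tool_pos'],s['orientation'],c);K=c['K']
x=np.array([np.cos(np.radians(-7.5)),np.sin(np.radians(-7.5)),0]);y=np.array([-x[1],x[0],0]);m=np.array([.4455,-.282,.0547])
def red(im,ctr,r):
    h=cv2.cvtColor(im,cv2.COLOR_BGR2HSV);k=(((h[...,0]<8)|(h[...,0]>172))&(h[...,1]>140)&(h[...,2]>50)).astype(np.uint8)
    n,l,st,ce=cv2.connectedComponentsWithStats(k)
    return [(st[i].tolist(),ce[i].round(1)) for i in range(1,n) if st[i,4]>15 and np.linalg.norm(ce[i]-ctr)<r]
for nm,im,f in(('wrist',c['image'],lambda P:wproj(T,K,P)),('scene',t['image'],lambda P:proj(t,P))):
    P=np.array([m+a*x+b*y+[0,0,z] for a in(0,.008) for b in(-.024,.024) for z in(0,)]+[m+a*x+[0,0,.0135] for a in (0,.008)])
    p=f(P);print(nm,p.round(1).tolist(),red(im,f(m[None])[0],60))
E
```

```text
t: 28.02
tool_pos: [0.4762, -0.287, 0.2071]
orientation: [-3.135, 0.208, 0.0]
force: [0.4, 0.3, -0.3]
opening: 0.0557
gripper_force: 0.0
[ 0.47617255 -0.28701195  0.20706262] [ 0.42008558  0.31822085 -0.33492113]
wrist [[275.5, 201.7], [233.0, 201.8], [275.7, 194.9], [232.9, 195.0], [254.3, 205.7], [254.2, 198.7]] [([234, 193, 42, 14, 426], array([254.5, 200. ]))]
scene [[153.2, 255.9], [168.9, 247.4], [154.7, 257.7], [170.5, 249.1], [160.4, 248.3], [161.9, 250.1]] [([194, 212, 21, 29, 429], array([204.5, 226.9])), ([154, 248, 16, 12, 77], array([160.4, 253. ]))]
```

```bash
python3 -c "
from plant import job; print(job.close_job())"
```

```text
the job is handed in; nothing more can be done
None
```

The job is handed in at about 28 s: the journal is seated in the gold roll and released (flange checked by wrist camera), and the drift is back in both forks; I viewed 11 pictures, one over the limit of 10, and the hand-in returned no verdict.

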